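Load the label roll and feed it at the bun-packing counter

ROBOT

A 7-joint arm with a two-finger parallel gripper is mounted at the origin on the work surface. World frame = base frame: x ahead of the robot, y to its left, z up, the work surface at z = 0. Lengths are in m, angles in rad, forces in N, time in s.
With the tool pointing down it reaches from about 0.4 to 0.85 m from the base axis. Payload 10.4 kg.
Tool frame: the origin (TCP) lies at the very end of the fingers, on their centre line; the grasp point (between the pads) lies 19 mm behind it; z points along the fingers, y is the line along which they close (so a half turn about z gives the same grasp; the last joint's range is limited). The gripper opens to 87 mm and grips with 3 to 60 N. Pads are 19 mm wide; open, the fingers measure 117 mm over their backs; the gripper's body (75 mm by 190 mm) begins 51 mm behind the grasp point.
Start: joints at [1.192, 0.332, -0.065, 1.46, 0.022, 1.35, -0.088], TCP at [0.218, -0.586, 0.223] pointing down, gripper open.
Joint ranges: [-2.6, 2.6], [-0.5, 2.12], [-1.47, 1.34], [0.16, 2.42], [-1.27, 4.41], [0.06, 2.06], [-2.6, 2.6]. Speed limits (rad/s): [2.22, 2.22, 2.79, 2.79, 3.14, 3.14, 3.14].

INTERFACE

Orientations are given as a unit quaternion [x, y, z, w].
In Python, from bench import status, camera, order gives the robot as it stands.
- The arm moves only by the tool jog_arm, never from a script. Its argument "plan" is a list of rows, each a list of 7 numbers: the turn, a rotation vector about the tool's x, y, z in rad, then the shift along the tool's x, y, z in mm, then the opening, from -1 (shut) to 1 (fully open). A call has 1 to 12 rows; each row is the pose to reach, as a shift and turn from the pose commanded when the call began, along the tool's axes at that moment; what a row does not reach only later rows make up. A row lasts 1/10 s, in which the tool goes at most 50 mm and 8.59 degrees, less where a joint would pass 70% of its speed; a pose out of reach is approached as far as the arm can. A call with a gripper value outside its range is refused whole. The fingers move at their own pace and stop on an object; "squeeze" is the grip in N (left out, the last holds). Time passes only in rows, so rows that repeat a pose let the fingers close. It gives the time, the measured TCP pose, the force, the opening and the grip force at its end, in the units of the state.
- status.read_state(): the state, without advancing time (a new reading comes with each control period).
- camera(name): name is "scene" or "side" or "wrist"; returns a dict with "image" (384x512x3 uint8, red, green, blue), "z_map" (384x512 float32, m along the optical axis (not along the pixel's ray), 0 where there is no reading), "fx", "fy", "cx", "cy" (pixels), "world_from_camera" (4x4, takes a point from camera to world coordinates); the wrist camera has in their place "mount" (4x4, takes a point from camera to tool coordinates, whose origin is the TCP and whose axes are the flange's). Camera axes: x right, y down, z forward; pixel columns grow to the right and rows downward; lengths in m; the calibration is good to about 2 mm. A picture is of the moment at which its call begins: read the wrist's pose just before it.
- order.close_job(): hands the job in; it is judged then, once.
The state is a dict: "time": time; "joint_positions": joint angles; "joint_vel": joint speeds; "joint_torque": joint torques, N m; "ee_pos": TCP position; "eef_rot": TCP orientation; "ft_force": force on the tool from outside, world axes, zero at the start; "torque": the same for the moment, N m; "width": finger opening in m; "grip_force": force on a finger pad.
Only numpy, scipy, OpenCV 4.12 (cv2) and the standard library are available. Lean on these libraries where they do the work, as an engineer would, in place of code of your own. Each camera call takes 0.05 s, during which the arm holds its last target. There are 200 camera calls.

TASK

Load the label dispenser: slide the paper roll whose core is wide enough for the spindle along the deck (do not lift it or tip it over) until it stands against the two stop posts, then press it straight down so that the carriage sinks fully home and the spindle goes through the core. Then turn the feed knob clockwise to its stop and let it spring back. Leave the roll with the narrow core, the jar, the tin and the shaker standing where they are.

Things in the scene. Friction and masses are not known exactly. Their poses are not given: they have to be found in the camera images.
- dispenser: Stainless label dispenser fixed on the table, pose varies. Origin at table level under the deck's middle, x away from the robot, z up. Flat deck, top 85 mm above the origin, x -165 to 150 mm, y -270 to 270 mm, 12 mm rims along both y ends. A notch (y -55 to 55 mm, from x 16 mm to the far edge) holds the carriage over the spindle at x 70, y 0
- spindle_tip (a point): top of the fixed upright spindle (32 mm thick, tapered tip), on its axis, 2 mm below the deck's top; same axes as the dispenser. Two steel stop posts, 16 mm thick, stand 40 mm farther (+x) and 40 mm to either side (y), 43 mm above the deck: a roll touching both is centred over the spindle
- carriage (a joint): flat aluminium plate, 80 x 104 mm with a 45 mm hole, that carries the roll over the spindle; 0 = flush with the deck (as it starts), 0.06 m = fully home, 60 mm down. A stiff slide: it stays where it is left and needs about 4 to 12 N of push on top of the roll's weight
- roll: the wide-core roll to load: white paper roll standing upright, outer diameter 96 mm, 70 mm high, cardboard core with a 38 mm hole right through; origin at the centre of its underside, z along its axis. Starts on the deck's left or right part
- narrow_roll: bystander: a like paper roll, diameter 96 mm, 70 mm high, but with an 18 mm hole; origin at the centre of its underside; stands on the other part of the deck
- feed_box: grey box of the feed knob, 70 x 70 mm, 30 mm high, fixed on the far left or far right part of the deck; origin at the centre of its underside, on the deck
- feed_knob (a joint): black feed knob on top of the feed box, on an upright axis; 0 = rest, grows as it is turned clockwise seen from above, 1.2 rad = stop; a light spring (0.14 N m at the stop) returns it to 0
- knob_grip (a point): on the knob's axis, 10 mm below the top of its grip bar (top 67 mm above the deck); the bar is 60 mm long along this point's x, 16 mm thick along its y and 30 mm high, on a disc of diameter 62 mm
- spice_jar: bystander: lidded jar, diameter 56 mm, 70 mm high, on the deck's far part, across from the feed box; origin at the centre of its underside
- tin: bystander: plain closed can, diameter 50 mm, 70 mm high, on the deck at one side of the way to the carriage; origin at the centre of its underside
- shaker: bystander: steel shaker with a rounded top, diameter 50 mm, 70 mm high, on the deck at the other side of the way; origin at the centre of its underside

How it is judged:
On the way, in this order (a step that is already met when the one before it is completed fails the run):
1. the wide-core roll is on the spindle and the carriage is fully home (value of joint carriage above 0.055 m and horizontal distance between roll and spindle_tip below 0.005 m and z of roll in the frame of dispenser below 0.033 m and angle between roll's own z axis and vertical below 0.06 rad), for 0.2 s.
2. the feed knob is turned clockwise to its stop (value of joint feed_knob above 1.1 rad), for 0.1 s.
At the end, for the whole second after the job is handed in: wide-core roll upright and at rest on the spindle (axis within 5 mm, tilt under 0.06 rad, underside under 33 mm up), carriage down by over 55 of 60 mm, feed knob back under 0.1 rad; narrow-core roll, jar, tin and shaker each within 30 mm of their starts (all of step 1 and value of joint feed_knob below 0.1 rad and linear speed of roll below 0.02 m/s and distance of each of narrow_roll, spice_jar, tin, shaker from where it was at the start of the episode below 0.03 m); the robot touches nothing.
It fails at once if the wide-core roll is lifted more than 20 mm off the deck (z of roll in the frame of dispenser above 0.105 m).
It fails at once if the wide-core roll is tipped over (angle between roll's own z axis and vertical above 0.6 rad).
It fails at once if the narrow-core roll, the jar, the tin or the shaker is shifted by more than 30 mm or knocked over (distance of any of narrow_roll, spice_jar, tin, shaker from where it was at the start of the episode above 0.03 m or angle between any of narrow_roll, spice_jar, tin, shaker's own z axis and vertical above 0.6 rad).
It also fails if it takes over 64 s, if anything falls off the work surface, if the arm or the gripper's body presses on something with over 40 N, if the wrist force passes 120 N, or if a joint passes its speed limit or range.

## Working session

There is one attempt and no reset: what is moved stays moved. The work goes in short steps, Python scripts to look and compute and a tool call to move; the robot and the scene stay as the last step left them, time stands still between calls to the robot, and variables do not carry over. Pictures are saved under pics/ and viewed, at most 10 in all, crops included, and the job is handed in when it is done.

Besides the shell and the picture viewer there is one more tool, called after "Call:" in YAML: its name, and indented under it one key for each argument. jog_arm: Moves the arm, as the interface text tells. Its arguments: {"type":"object","properties":{"plan":{"type":"array"},"squeeze":{"type":"number"}},"required":["plan"]}

```bash
ls; mkdir -p pics
cat > h.py <<'E'
import numpy as np,cv2
from scipy.spatial.transform import Rotation as R
from bench import status,camera,order
def cloud(c,T):
    z=c["z_map"];v,u=np.indices(z.shape)
    P=np.stack([(u-c["cx"])/c["fx"]*z,(v-c["cy"])/c["fy"]*z,z],-1)
    W=P@T[:3,:3].T+T[:3,3]; W[z<=0]=np.nan
    return W
def save(n,c): cv2.imwrite("pics/"+n,c["image"][:,:,::-1])
def Ttool(s):
    T=np.eye(4);T[:3,:3]=R.from_quat(s["eef_rot"]).as_matrix();T[:3,3]=s["ee_pos"];return T
E
python3 - <<'E'
from h import *
s=status.read_state();print(s)
a=camera("scene");b=camera("side")
np.savez("a.npz",**a);np.savez("b.npz",**b)
cv2.imwrite("pics/ab.png",cv2.resize(np.hstack([a["image"],b["image"]])[:,:,::-1],(800,300)))
save("a.png",a)
for c in(a,b):
    print(c["world_from_camera"].round(3),c["fx"])
    W=cloud(c,c["world_from_camera"]);z=W[...,2];m=np.isfinite(z)
    h,e=np.histogram(z[m],bins=np.arange(-.02,.3,.005));print([(round(float(x),3),int(n)) for x,n in zip(e,h) if n>300])
E
```

```text
pics
{'time': 0.0, 'joint_positions': array([ 1.19241426,  0.33285806, -0.06471845,  1.46092551,  0.02160632,
        1.34987001, -0.0884852 ]), 'joint_vel': array([-0.00022922, -0.00097817, -0.00200671, -0.00066023,  0.00042964,
        0.00152353,  0.00133022]), 'joint_torque': array([-1.58415100e-03, -6.23262262e+01,  2.32576701e-02, -3.89891803e+01,
       -6.13655616e-02,  3.97428323e-02,  1.79822109e-04]), 'ee_pos': array([ 0.21757721, -0.58551031,  0.22177015]), 'eef_rot': array([ 9.84214039e-01,  1.76980958e-01, -1.51224063e-04, -6.65565838e-04]), 'ft_force': array([-1.27330927, -0.23727348,  0.28087803]), 'torque': array([-0.00217861,  0.02304091, -0.01805829]), 'grip_force': 0.0, 'width': 0.08711275566152833}
[[-0.61   0.627 -0.484  1.092]
 [ 0.792  0.471 -0.389  0.396]
 [-0.016 -0.621 -0.784  0.891]
 [ 0.     0.     0.     1.   ]] 487.3262589989946
[(-0.005, 40149), (0.0, 73152), (0.005, 3659), (0.01, 3419), (0.015, 1033), (0.02, 1101), (0.025, 592), (0.03, 604), (0.035, 782), (0.04, 942), (0.045, 898), (0.05, 1235), (0.055, 1208), (0.06, 414), (0.065, 518), (0.07, 1492), 
[... 207 characters left out ...]
.15, 1415), (0.155, 2043)]
[[ 0.758 -0.447  0.475  0.191]
 [-0.652 -0.543  0.53  -0.451]
 [ 0.021 -0.711 -0.703  0.713]
 [ 0.     0.     0.     1.   ]] 394.5024840220303
[(-0.02, 420), (-0.015, 400), (-0.01, 413), (-0.005, 3472), (0.0, 70135), (0.005, 3766), (0.01, 2228), (0.015, 948), (0.02, 1170), (0.025, 955), (0.03, 874), (0.035, 980), (0.04, 1107), (0.045, 1087), (0.05, 1212), (0.055, 1400), (0.06, 963), (0.065, 475), (0.07, 1298), (0.075, 729), (0.08, 1221), (0.085, 19974), (0.09, 987), (0.095, 1387), (0.1, 799), (0.105, 698), (0.11, 729), (0.115, 971), (0.12, 967), (0.125, 801), (0.13, 721), (0.135, 694), (0.14, 642), (0.145, 733), (0.15, 893), (0.155, 3870), (0.16, 307), (0.17, 304)]
```

View pics/a.png

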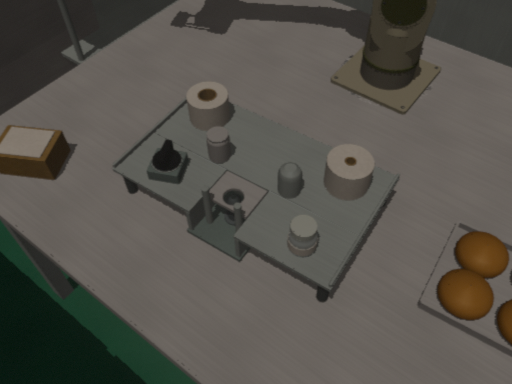

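View pics/ab.png

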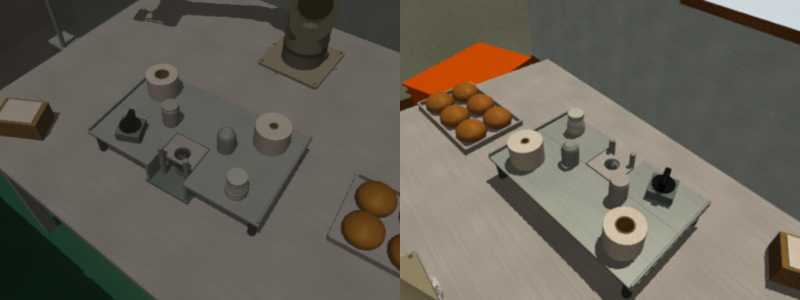

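The scene picture shows the wide roll at (208,105), the tin at (218,147), the knob at (168,160), the carriage at (235,195), and posts at (207,203) and (237,213). The shaker is at (290,180), the narrow roll at (349,172) and the jar at (303,235).

```bash
cat > m.py <<'E'
from h import *
a=dict(np.load("a.npz"));b=dict(np.load("b.npz"))
pts=[];
for c in(a,b):
    W=cloud(c,c["world_from_camera"]).reshape(-1,3);pts.append(W[np.isfinite(W[:,2])])
def comps(P,lo,hi,res=.002):
    Q=P[(P[:,2]>lo)&(P[:,2]<hi)];ij=((Q[:,:2]-[-.2,-1.2])/res).astype(int)
    ok=(ij>=0).all(1)&(ij[:,0]<600)&(ij[:,1]<900);Q=Q[ok];ij=ij[ok]
    im=np.zeros((600,900),np.uint8);im[ij[:,0],ij[:,1]]=255;im=cv2.morphologyEx(im,cv2.MORPH_CLOSE,np.ones((5,5)))
    n,l,s,_=cv2.connectedComponentsWithStats(im);lab=l[ij[:,0],ij[:,1]]
    return [Q[lab==k] for k in range(1,n) if (lab==k).sum()>25]
for nm,P in zip("ab",pts):
    print(nm,"deck")
    for Q in comps(P,.078,.092):
        if len(Q)>3000:
            r=cv2.minAreaRect(Q[:,:2].astype(np.float32));print(r,np.median(Q[:,2]));pl=np.linalg.lstsq(np.c_[Q[:,:2],np.ones(len(Q))],Q[:,2],rcond=None)[0];print(pl)
    for lo,hi in((.148,.165),(.095,.145)):
        print(lo)
        for Q in comps(P,lo,hi):
            (c,r)=cv2.minEnclosingCircle(Q[:,:2].astype(np.float32));print(np.round(c,4),round(r,4),len(Q),Q[:,2].max().round(4),np.median(Q[:,2]).round(4),cv2.minAreaRect(Q[:,:2].astype(np.float32)))
E
python3 m.py
```

```text
a deck
((0.5612487196922302, -0.03424030542373657), (0.3191090524196625, 0.5397422909736633), 4.236005783081055) 0.08555484835233174
[-0.00225199 -0.00043582  0.08683555]
0.148
[0.0591 0.0248] 0.0588 257 0.1648 0.157 ((0.06521427631378174, 0.02712254598736763), (0.015487832948565483, 0.11742295324802399), 21.09257698059082)
[0.4681 0.1402] 0.0494 1414 0.16 0.1555 ((0.46808570623397827, 0.1397203952074051), (0.09643815457820892, 0.09473539143800735), 5.556924819946289)
[ 0.4892 -0.224 ] 0.05 906 0.1602 0.1554 ((0.4894639253616333, -0.2237556129693985), (0.09475713968276978, 0.09415734559297562), 24.470497131347656)
[0.5549 0.0538] 0.0208 150 0.1577 0.1517 ((0.5560559630393982, 0.05447642132639885), (0.03475319966673851, 0.03793847933411598), 35.82249069213867)
[ 0.5693 -0.1248] 0.025 302 0.1597 0.1555 ((0.5702309012413025, -0.12438033521175385), (0.04525284096598625, 0.04599517583847046), 63.55051803588867)
[0.6541 0.1505] 0.0266 533 0.1592 0.1553 ((0.6529681086540222, 0.15249134600162506), (0.05013637617230415, 0.04899675026535988), 3.6232285499572754)
[ 0.6677 -0.1834] 0.0296 169 0.
[... 4104 characters left out ...]
503219604, -0.13371704518795013), (0.0236752238124609, 0.049391958862543106), 37.796382904052734)
[ 0.6695 -0.1871] 0.0483 1063 0.1437 0.1189 ((0.6692965030670166, -0.18731829524040222), (0.07089097797870636, 0.06968580186367035), 25.05939292907715)
[0.6533 0.149 ] 0.0277 393 0.1449 0.1214 ((0.647112250328064, 0.14192348718643188), (0.03399904817342758, 0.05416698381304741), 52.275978088378906)
[0.6768 0.0125] 0.0082 100 0.1329 0.1183 ((0.6765642762184143, 0.012571360915899277), (0.015783796086907387, 0.014169709756970406), 72.92878723144531)
[ 0.6832 -0.0662] 0.0085 111 0.1324 0.1181 ((0.6831318140029907, -0.06673572212457657), (0.01564744859933853, 0.015528799965977669), 49.00520324707031)
```

```bash
cat > go.py <<'E'
# usage: go.py x y z tool_y_angle_deg -> turn and tool shift (mm)
import sys
from h import *
s=status.read_state();T=Ttool(s);Rm=T[:3,:3]
x,y,z,a=map(float,sys.argv[1:]);a=np.radians(a)
yv=np.array([np.cos(a),np.sin(a),0]);zv=np.array([0,0,-1.]);G=np.c_[np.cross(yv,zv),yv,zv]
print("turn",R.from_matrix(Rm.T@G).as_rotvec().round(3),"shift",(1000*Rm.T@(np.array([x,y,z])-T[:3,3])).round(1),"w",round(s["width"],4),"t",s["time"])
E
python3 go.py .4563 -.2270 .20 4.3
```

```text
turn [-1.00e-03 -1.00e-03 -1.29e+00] shift [ 348.7 -252.9   22.1] w 0.0869 t 0.1
```

Call:
jog_arm:
  plan:
    - [0,0,-0.13,35,-25,2,0.15]
    - [0,0,-0.26,70,-50,4,0.15]
    - [0,0,-0.39,105,-76,7,0.15]
    - [0,0,-0.52,140,-101,9,0.15]
    - [0,0,-0.65,175,-126,11,0.15]
    - [0,0,-0.78,209,-152,13,0.15]
    - [0,0,-0.91,244,-177,15,0.15]
    - [0,0,-1.04,279,-202,18,0.15]
    - [0,0,-1.17,314,-228,20,0.15]
    - [0,0,-1.29,348.7,-252.9,22,0.15]
    - [0,0,-1.29,348.7,-252.9,22,0.15]
    - [0,0,-1.29,348.7,-252.9,22,0.15]
  squeeze: 12

```text
time: 1.3
ee_pos: [0.4566, -0.2266, 0.2003]
eef_rot: [0.68, 0.734, -0.0, -0.0]
ft_force: [-0.2, -0.8, -0.1]
width: 0.0502
grip_force: 0.0
```

```bash
python3 go.py .4563 -.2270 .20 4.3
python3 - <<'E'
from h import *
s=status.read_state();c=camera("wrist");T=Ttool(s)@c["mount"];save("w1.png",c)
print(s["joint_positions"].round(2),c["mount"].round(3))
W=cloud(c,T);z=W[...,2];print(np.median(z[(z>.075)&(z<.1)]))
m=((z>.145)&(z<.17)).astype(np.uint8)*255
cs,_=cv2.findContours(m,cv2.RETR_CCOMP,cv2.CHAIN_APPROX_NONE)
for k in cs:
    if len(k)>60:
        P=W[k[:,0,1],k[:,0,0]];print(len(k),cv2.minEnclosingCircle(P[:,:2].astype(np.float32)),np.median(P[:,2]))
E
```

```text
turn [-0.001 -0.     0.001] shift [-0.3 -0.4  0.3] w 0.0502 t 1.3
[ 0.83  0.13 -0.49  1.77  0.06  1.26  0.4 ] [[-0.001 -0.965 -0.263  0.073]
 [ 1.    -0.001 -0.001 -0.001]
 [ 0.    -0.263  0.965 -0.162]
 [ 0.     0.     0.     1.   ]]
0.0849748419648643
501 ((0.48700734972953796, -0.22409336268901825), 0.047967854887247086) 0.15420994284094622
257 ((0.5683264136314392, -0.12443725764751434), 0.024159621447324753) 0.15358647247874677
```

View pics/w1.png

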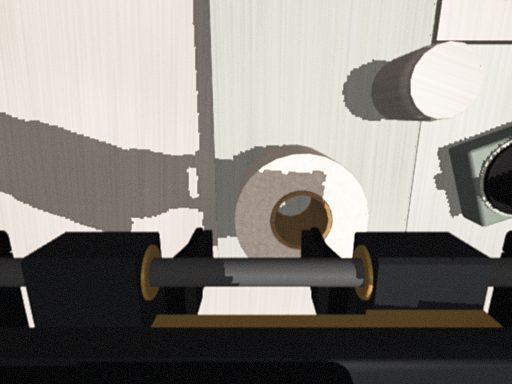

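The wrist view shows the roll at about (302,215) with its core at (302,220), and the right finger is over the core. I'm descending to straddle the near wall.

Call:
jog_arm:
  plan:
    - [0,0,0,0,-1,20,0.15]
    - [0,0,0,0,-1,36,0.15]
    - [0,0,0,0,-1,44,0.15]
    - [0,0,0,0,-1,52,0.15]
    - [0,0,0,0,-1,60,0.15]
    - [0,0,0,0,-1,68,0.15]
    - [0,0,0,0,-1,76,0.15]
    - [0,0,0,0,-1,84,0.15]
    - [0,0,0,0,-1,92,0.15]
    - [0,0,0,0,-1,94,0.15]

```text
time: 2.35
ee_pos: [0.455, -0.2272, 0.1055]
eef_rot: [0.68, 0.733, -0.0, -0.001]
ft_force: [0.3, -0.3, 0.5]
width: 0.0503
grip_force: 0.0
```

Call:
jog_arm:
  plan:
    - [0,0,0,0,0,0,-0.3]
    - [0,0,0,0,0,0,-1]
    - [0,0,0,0,0,0,-1]
    - [0,0,0,0,0,0,-1]
    - [0,0,0,0,0,0,-1]
    - [0,0,0,0,0,0,-1]
  squeeze: 12

```text
time: 2.95
ee_pos: [0.4557, -0.2276, 0.1069]
eef_rot: [0.68, 0.733, 0.0, 0.0]
ft_force: [1.0, 0.4, 2.1]
width: 0.0307
grip_force: 11.0
```

Run:
```python
# waypoints for the TCP: roll at d(-.098,-.001), d(.0,0), then near posts; TCP is roll centre - 33.5mm
import subprocess
from h import *
s=status.read_state();print(s["width"],s["ee_pos"].round(4),s["ft_force"].round(2))
a=np.radians(4.3);O=np.array([.640,-.029]);ex=np.array([np.cos(a),np.sin(a)]);ey=np.array([-ex[1],ex[0]])
T=Ttool(s)
for x,y in((-.168,-.183),(-.168,-.001),(-.08,0),(-.005,0)):
    p=O+(x-.0318)*ex+y*ey; print(x,y,p.round(4),(1000*T[:3,:3].T@(np.r_[p,T[2,3]]-T[:3,3])).round(1))
```

```text
0.03069439008009897 [ 0.4557 -0.2276  0.1069] [1.02 0.37 2.07]
-0.168 -0.183 [ 0.4545 -0.2265] [ 1.2 -1.2 -0. ]
-0.168 -0.001 [ 0.4408 -0.045 ] [ 1.832e+02 -1.200e+00 -1.000e-01]
-0.08 0 [ 0.5285 -0.0374] [184.2  86.8  -0. ]
-0.005 0 [ 0.6033 -0.0318] [184.2 161.8   0. ]
```

Call:
jog_arm:
  plan:
    - [0,0,0,8,-1,0,-1]
    - [0,0,0,23,-1,0,-1]
    - [0,0,0,39,-1,0,-1]
    - [0,0,0,55,-1,0,-1]
    - [0,0,0,71,-1,0,-1]
    - [0,0,0,87,-1,0,-1]
    - [0,0,0,103,-1,0,-1]
    - [0,0,0,119,-1,0,-1]
    - [0,0,0,135,-1,0,-1]
    - [0,0,0,151,-1,0,-1]
    - [0,0,0,167,-1,0,-1]
    - [0,0,0,180,-1,0,-1]

```text
time: 4.15
ee_pos: [0.4408, -0.0466, 0.1068]
eef_rot: [0.68, 0.733, -0.0, 0.0]
ft_force: [1.4, -4.8, 6.7]
width: 0.0304
grip_force: 11.5
```

```bash
cat > look.py <<'E'
import sys
from h import *
from m import comps
s=status.read_state();print(s["width"],s["ee_pos"].round(4),s["ft_force"].round(2))
ims=[]
for n in("scene","side"):
    c=camera(n);ims.append(c["image"]);W=cloud(c,c["world_from_camera"]).reshape(-1,3);W=W[np.isfinite(W[:,2])&(W[:,0]>.35)]
    print(n)
    for Q in comps(W,float(sys.argv[2]),float(sys.argv[3])):
        c0,r=cv2.minEnclosingCircle(Q[:,:2].astype(np.float32));print(np.round(c0,4),round(r,4),len(Q),np.median(Q[:,2]).round(4))
cv2.imwrite("pics/"+sys.argv[1],cv2.resize(np.hstack(ims)[:,:,::-1],(800,300)))
E
sed -i '/^for nm/,$d' m.py
python3 look.py l1.png .152 .162
```

```text
0.03042408009486452 [ 0.4408 -0.0466  0.1068] [ 1.36 -4.79  6.71]
scene
[0.467  0.1394] 0.0496 1339 0.1556
[ 0.4746 -0.0425] 0.0483 367 0.1555
[0.5564 0.0543] 0.0181 67 0.1538
[ 0.5696 -0.1252] 0.0243 276 0.1555
[0.6531 0.1523] 0.026 499 0.1555
[ 0.6679 -0.1844] 0.0289 93 0.153
side
[0.4643 0.1433] 0.0474 690 0.1571
[ 0.4778 -0.0578] 0.0449 584 0.157
[ 0.5716 -0.1247] 0.024 372 0.1572
[0.656  0.1503] 0.0267 196 0.1574
[ 0.6699 -0.1873] 0.0311 179 0.1543
```

View pics/l1.png

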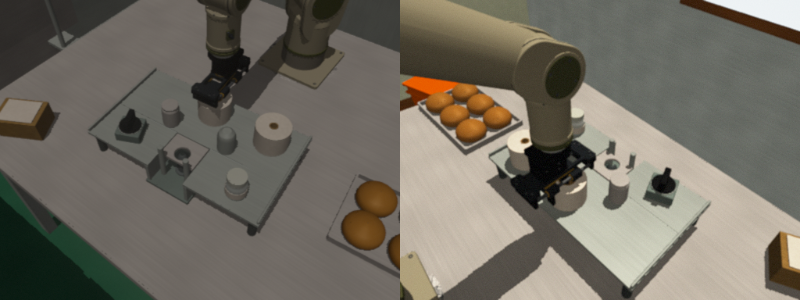

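The roll is held upright, centred near (0.474, -0.043), and nothing else has moved. Next I push it between the tin and the shaker.

Call:
jog_arm:
  plan:
    - [0,0,0,2,8,0,-1]
    - [0,0,0,2,22,0,-1]
    - [0,0,0,2,36,0,-1]
    - [0,0,0,2,50,0,-1]
    - [0,0,0,2,64,0,-1]
    - [0,0,0,2,78,0,-1]
    - [0,0,0,2,92,0,-1]
    - [0,0,0,2,106,0,-1]
    - [0,0,0,2,120,0,-1]
    - [0,0,0,2,134,0,-1]
    - [0,0,0,2,148,0,-1]
    - [0,0,0,2,154,0,-1]

```text
time: 5.45
ee_pos: [0.5938, -0.0323, 0.1067]
eef_rot: [0.68, 0.734, -0.001, -0.001]
ft_force: [-7.8, -0.5, 11.9]
width: 0.0308
grip_force: 12.7
```

```bash
python3 look.py l2.png .150 .162
```

```text
0.030752671723338523 [ 0.5938 -0.0323  0.1067] [-7.82 -0.45 11.85]
scene
[0.4683 0.139 ] 0.0493 1377 0.1555
[0.5562 0.0545] 0.019 116 0.1525
[ 0.5687 -0.1249] 0.0246 288 0.1554
[ 0.6292 -0.0259] 0.0478 436 0.1551
[0.6531 0.1522] 0.0258 514 0.1553
[ 0.6688 -0.1848] 0.0295 145 0.1523
side
[0.4702 0.1391] 0.0492 1143 0.1571
[ 0.5713 -0.1252] 0.0236 389 0.1572
[ 0.6287 -0.0493] 0.0438 402 0.1572
[0.6568 0.152 ] 0.0267 239 0.1575
[ 0.6713 -0.1911] 0.0317 198 0.1541
```

Call:
jog_arm:
  plan:
    - [0,0,0,1,0,0,-0.1]
    - [0,0,0,1,0,0,-0.1]
    - [0,0,0,1,0,0,-0.1]
    - [0,0,0,1,4,0,-0.1]
    - [0,0,0,1,7,0,-0.1]
    - [0,0,0,1,9,0,-0.1]
    - [0,0,0,1,11,0,-0.1]
    - [0,0,0,1,12,0,-0.1]
    - [0,0,0,1,13,0,-0.1]
    - [0,0,0,1,14,0,-0.1]

```text
time: 6.55
ee_pos: [0.6083, -0.0324, 0.1065]
eef_rot: [0.68, 0.733, -0.0, -0.0]
ft_force: [-1.9, 0.1, -1.1]
width: 0.0392
grip_force: 0.6
```

Call:
jog_arm:
  plan:
    - [0,0,0,1,1,0,-0.1]
    - [0,0,0,1,2,0,-0.1]
    - [0,0,0,1,3,0,-0.1]
    - [0,0,0,1,4,0,-0.1]
    - [0,0,0,1,5,0,-0.1]
    - [0,0,0,1,5,0,-0.1]

```text
time: 7.15
ee_pos: [0.6105, -0.0339, 0.1061]
eef_rot: [0.681, 0.732, -0.004, -0.001]
ft_force: [-16.4, -8.8, 9.1]
width: 0.0395
grip_force: 8.3
```

Call:
jog_arm:
  plan:
    - [0,0,0,0,-3,0,-0.1]
    - [0,0,0,0,-5,0,-0.1]
    - [0,0,0,0,-5,0,-0.1]

```text
time: 7.45
ee_pos: [0.6085, -0.0311, 0.1069]
eef_rot: [0.68, 0.733, 0.0, 0.0]
ft_force: [-0.1, 0.1, 1.3]
width: 0.039
grip_force: 0.0
```

```bash
python3 look.py l3.png .150 .162
python3 - <<'E'
from h import *
s=status.read_state();c=camera("wrist");T=Ttool(s)@c["mount"];save("w3.png",c)
E
```

```text
0.03901671497261753 [ 0.6085 -0.0311  0.1069] [-0.09  0.1   1.35]
scene
[0.4685 0.1397] 0.0488 1375 0.1555
[0.5546 0.0529] 0.0193 104 0.1526
[ 0.5702 -0.125 ] 0.0246 235 0.1554
[ 0.63   -0.0155] 0.0495 398 0.1554
[0.6529 0.1531] 0.026 519 0.1553
[ 0.6667 -0.183 ] 0.0303 147 0.1523
[ 0.6808 -0.0243] 0.0189 47 0.1537
side
[0.4703 0.1403] 0.0497 1129 0.1571
[0.5489 0.0527] 0.0177 61 0.1532
[ 0.5716 -0.126 ] 0.0242 394 0.1573
[ 0.64   -0.0492] 0.0422 432 0.1572
[0.6559 0.1512] 0.0259 250 0.1574
[ 0.6692 -0.1877] 0.0304 196 0.1541
```

View pics/w3.png

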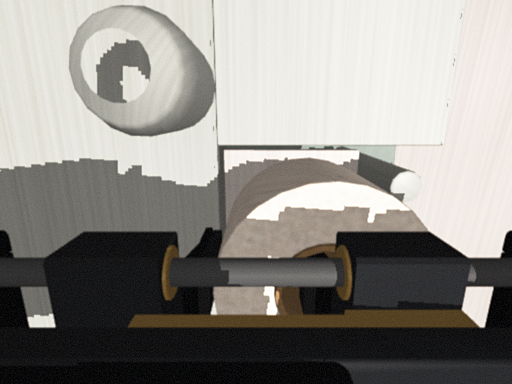

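Call:
jog_arm:
  plan:
    - [0,0,0,0,0,-8,-0.1]
    - [0,0,0,0,0,-20,-0.1]
    - [0,0,0,0,0,-35,-0.1]
    - [0,0,0,0,0,-55,-0.1]
    - [0,0,0,0,5,-80,0.2]
    - [0,0,0,-20,10,-110,0.2]
    - [0,0,0,-50,15,-130,0.2]
    - [0,0,0,-50,15,-130,0.2]
    - [0,0,0,-50,15,-130,0.2]

```text
time: 8.5
ee_pos: [0.6273, -0.0807, 0.2379]
eef_rot: [0.681, 0.733, 0.001, 0.001]
ft_force: [-0.3, 1.2, -0.5]
width: 0.052
grip_force: 0.0
```

Run:
```python
from h import *
from m import comps
s=status.read_state();c=camera("wrist");T=Ttool(s)@c["mount"];save("w4.png",c)
np.savez("w4.npz",T=T,**c);W=cloud(c,T)
P=W.reshape(-1,3);P=P[np.isfinite(P[:,2])]
for lo,hi in((.148,.162),(.12,.1325)):
    for Q in comps(P,lo,hi): print(lo,cv2.minEnclosingCircle(Q[:,:2].astype(np.float32)),len(Q),np.median(Q[:,2]),cv2.minAreaRect(Q[:,:2].astype(np.float32)))
```

```text
0.148 ((0.5538424849510193, 0.0525505505502224), 0.020419862121343613) 1232 0.1513674166183993 ((0.5541254281997681, 0.05000311881303787), (0.04055666923522949, 0.03282004967331886), 4.048637866973877)
0.148 ((0.5647212862968445, -0.11877194046974182), 0.022180253639817238) 761 0.15495519362673935 ((0.5597464442253113, -0.11388765275478363), (0.04379326105117798, 0.019626939669251442), 45.526527404785156)
0.148 ((0.637286365032196, -0.02826993726193905), 0.04806963726878166) 9914 0.15483142629052832 ((0.636938214302063, -0.028086241334676743), (0.0949406698346138, 0.0950731635093689), 1.3279751539230347)
0.148 ((0.667412519454956, -0.18446630239486694), 0.024273304268717766) 428 0.1514185132736212 ((0.666735053062439, -0.1781347543001175), (0.048322394490242004, 0.014295428059995174), 6.11234712600708)
0.12 ((0.5587466955184937, 0.04750733822584152), 0.02365015633404255) 217 0.1268036470789325 ((0.5643212795257568, 0.04134015738964081), (0.047100313007831573, 0.016626538708806038), 42.110958099365234)
0.12 ((0.5720201134681702, -0.11618629842996597), 0.023408057168126106) 216 0.12658
[... 238 characters left out ...]
, -0.0316399484872818), (0.03765528276562691, 0.029052844271063805), 39.765708923339844)
0.12 ((0.6625978946685791, -0.18190361559391022), 0.02848012000322342) 600 0.12270137493533251 ((0.6588643789291382, -0.1747739017009735), (0.056749261915683746, 0.0172125194221735), 27.639150619506836)
0.12 ((0.6749147772789001, 0.014246834442019463), 0.00790637917816639) 243 0.1277587520238393 ((0.6756025552749634, 0.015250777825713158), (0.012036886066198349, 0.01486513577401638), 50.995365142822266)
0.12 ((0.681326687335968, -0.06550971418619156), 0.007730680052191019) 138 0.12778899332882893 ((0.6826802492141724, -0.06646060198545456), (0.01536476332694292, 0.009294075891375542), 53.139373779296875)
```

View pics/w4.png

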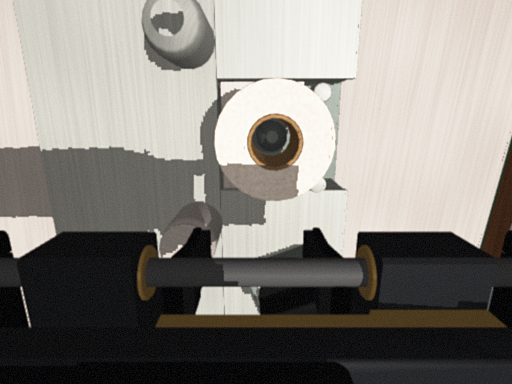

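The picture shows the roll at (275,140) almost touching both posts (323,92) and (318,185), with the spindle visible in its core. The gap is about 2 mm, so I'll give it a gentle final nudge from behind with closed fingers.

```bash
python3 go.py .560 -.0346 .238 4.3;python3 go.py .560 -.0346 .118 4.3
```

```text
turn [ 0.001 -0.     0.   ] shift [ 49.9 -63.3  -0.9] w 0.052 t 8.55
turn [ 0.001 -0.     0.   ] shift [ 49.8 -63.4 119.1] w 0.052 t 8.55
```

Call:
jog_arm:
  plan:
    - [0,0,0,15,-20,0,-1]
    - [0,0,0,30,-42,0,-1]
    - [0,0,0,50,-63,0,-1]
    - [0,0,0,50,-63,30,-1]
    - [0,0,0,50,-63,60,-1]
    - [0,0,0,50,-63,90,-1]
    - [0,0,0,50,-63,115,-1]
    - [0,0,0,50,-63,119,-1]
    - [0,0,0,50,-63,119,-1]

```text
time: 9.45
ee_pos: [0.5598, -0.0341, 0.1174]
eef_rot: [0.68, 0.734, -0.0, -0.001]
ft_force: [0.0, 0.7, 0.6]
width: 0.0009
grip_force: 0.0
```

Call:
jog_arm:
  plan:
    - [0,0,0,0,4,0,-1]
    - [0,0,0,0,7,0,-1]
    - [0,0,0,0,9,0,-1]
    - [0,0,0,0,11,0,-1]
    - [0,0,0,0,13,0,-1]
    - [0,0,0,0,14,0,-1]
    - [0,0,0,0,15,0,-1]
    - [0,0,0,0,16,0,-1]

```text
time: 10.25
ee_pos: [0.5764, -0.0338, 0.1175]
eef_rot: [0.68, 0.733, -0.0, 0.0]
ft_force: [0.3, 0.9, 0.7]
width: 0.0001
grip_force: 0.0
```

Call:
jog_arm:
  plan:
    - [0,0,0,0,1,0,-1]
    - [0,0,0,0,2,0,-1]
    - [0,0,0,0,3,0,-1]
    - [0,0,0,0,4,0,-1]

```text
time: 10.65
ee_pos: [0.5787, -0.0344, 0.1173]
eef_rot: [0.68, 0.733, -0.002, -0.001]
ft_force: [-15.1, -2.4, 10.0]
width: 0.0003
grip_force: 8.1
```

Call:
jog_arm:
  plan:
    - [0,0,0,0,1,0,-1]
    - [0,0,0,0,2,0,-1]
    - [0,0,0,0,3,0,-1]

```text
time: 10.95
ee_pos: [0.5788, -0.0344, 0.1171]
eef_rot: [0.68, 0.733, -0.004, -0.003]
ft_force: [-30.6, -3.6, 19.9]
width: 0.0003
grip_force: 17.5
```

Call:
jog_arm:
  plan:
    - [0,0,0,0,-8,0,-1]
    - [0,0,0,0,-18,0,-1]
    - [0,0,0,0,-20,-30,-1]
    - [0,0,0,0,-20,-65,-1]
    - [0,0,0,0,-20,-100,0.2]
    - [0,0,0,-20,0,-120,0.2]
    - [0,0,0,-35,25,-120,0.2]
    - [0,0,0,-50,44,-120,0.2]
    - [0,0,0,-50,44,-120,0.2]
    - [0,0,0,-50,44,-120,0.2]

```text
time: 11.95
ee_pos: [0.6308, -0.0796, 0.2372]
eef_rot: [0.68, 0.733, 0.0, -0.0]
ft_force: [-0.4, -0.5, 0.2]
width: 0.0406
grip_force: 0.0
```

```bash
cat > wl.py <<'E'
import sys
from h import *
from m import comps
s=status.read_state();c=camera("wrist");T=Ttool(s)@c["mount"];save(sys.argv[1],c)
W=cloud(c,T);P=W.reshape(-1,3);P=P[np.isfinite(P[:,2])]
for lo,hi in((.148,.162),(.12,.1325),(.09,.105)):
    for Q in comps(P,lo,hi):
      if len(Q)>100: print(lo,np.round(cv2.minEnclosingCircle(Q[:,:2].astype(np.float32))[0],4),cv2.minEnclosingCircle(Q[:,:2].astype(np.float32))[1],len(Q),np.median(Q[:,2]))
E
python3 wl.py w5.png; python3 go.py .6395 -.0288 .19 4.3
```

```text
0.148 [0.5537 0.0533] 0.0207503791898489 1272 0.15130571520032093
0.148 [ 0.5686 -0.114 ] 0.01699075475335121 660 0.1549649834556564
0.148 [ 0.6376 -0.0287] 0.04815799742937088 9918 0.1547386503068447
0.148 [ 0.6689 -0.1833] 0.0222672950476408 242 0.15123534137159472
0.12 [0.5573 0.0501] 0.02433103136718273 226 0.12651835221533547
0.12 [ 0.5712 -0.1115] 0.021173639222979546 201 0.1260519634130685
0.12 [ 0.6375 -0.0285] 0.019096970558166504 138 0.1266425105706321
0.12 [ 0.6591 -0.1819] 0.024008646607398987 615 0.12246698414675994
0.12 [0.6749 0.0142] 0.007978306151926517 251 0.12781411696052186
0.12 [ 0.681  -0.0648] 0.007512659300118685 136 0.1279179192403239
0.09 [0.5581 0.0487] 0.023918338119983673 190 0.09818922246902992
0.09 [ 0.5719 -0.1156] 0.023183908313512802 202 0.09805919325907236
0.09 [ 0.6376 -0.0286] 0.01913398504257202 120 0.0985195034724661
turn [-0.    -0.001  0.001] shift [49.4 12.8 47.5] w 0.0447 t 12.0
```

Call:
jog_arm:
  plan:
    - [0,0,0,25,5,15,0.2]
    - [0,0,0,49,11,30,0.2]
    - [0,0,0,49,11.5,55,0.2]
    - [0,0,0,49,11.5,72,0.2]
    - [0,0,0,49,11.5,78,0.2]
    - [0,0,0,49,11.5,82,0.2]
    - [0,0,0,49,11.5,86,0.2]
    - [0,0,0,49,11.5,90,0.2]
    - [0,0,0,49,11.5,94,0.2]

```text
time: 12.9
ee_pos: [0.6386, -0.0299, 0.1459]
eef_rot: [0.68, 0.733, 0.0, 0.001]
ft_force: [-7.8, 0.4, 11.6]
width: 0.0522
grip_force: 5.8
```

Call:
jog_arm:
  plan:
    - [0,0,0,0,0,5,0.2]
    - [0,0,0,0,0,10,0.2]
    - [0,0,0,0,0,15,0.2]
    - [0,0,0,0,0,20,0.2]
    - [0,0,0,0,0,25,0.2]
    - [0,0,0,0,0,30,0.2]

```text
time: 13.5
ee_pos: [0.6386, -0.0299, 0.1159]
eef_rot: [0.68, 0.733, 0.0, 0.0]
ft_force: [-8.1, -0.1, 12.4]
width: 0.0521
grip_force: 6.4
```

Call:
jog_arm:
  plan:
    - [0,0,0,0,0,5,0.2]
    - [0,0,0,0,0,10,0.2]
    - [0,0,0,0,0,14,0.2]
    - [0,0,0,0,0,18,0.2]
    - [0,0,0,0,0,20,0.2]
    - [0,0,0,0,0,20,0.2]

```text
time: 14.1
ee_pos: [0.6388, -0.0299, 0.0955]
eef_rot: [0.68, 0.733, 0.0, 0.0]
ft_force: [-5.8, 1.0, 7.9]
width: 0.0521
grip_force: 4.2
```

Still no bottom; press a little further.

Call:
jog_arm:
  plan:
    - [0,0,0,0,0,1,0.2]
    - [0,0,0,0,0,2,0.2]
    - [0,0,0,0,0,3,0.2]
    - [0,0,0,0,0,3,0.2]

```text
time: 14.5
ee_pos: [0.6389, -0.0298, 0.0953]
eef_rot: [0.68, 0.733, 0.0, 0.001]
ft_force: [-16.6, -1.0, 31.5]
width: 0.0524
grip_force: 15.5
```

```bash
python3 go.py .6688 -.1868 .215 -64.8
```

```text
turn [0.002 0.    1.206] shift [-158.9   18.3 -119.4] w 0.0524 t 14.5
```

Call:
jog_arm:
  plan:
    - [0,0,0,0,0,-10,0.2]
    - [0,0,0,0,0,-40,0.2]
    - [0,0,0,0,0,-80,0.2]
    - [0,0,0,0,0,-120,0.2]
    - [0,0,0,-50,-8,-142,0.2]
    - [0,0,0,-50,-8,-142,0.2]
    - [0,0,0,-50,-8,-142,0.2]

```text
time: 15.2
ee_pos: [0.6349, -0.0829, 0.234]
eef_rot: [0.681, 0.732, 0.0, 0.001]
ft_force: [-0.2, -0.7, -0.8]
width: 0.0521
grip_force: 0.0
```

```bash
python3 wl.py w6.png; python3 look.py l6.png .148 .162;python3 go.py .6688 -.1868 .215 -64.8
```

```text
0.148 [0.5539 0.0529] 0.020615484565496445 1159 0.15116306863792311
0.148 [ 0.5674 -0.119 ] 0.020024381577968597 955 0.15503291496545854
0.148 [ 0.67   -0.1827] 0.026464184746146202 542 0.15151797760944077
0.12 [0.5574 0.0509] 0.024473654106259346 246 0.1264319320009412
0.12 [ 0.5724 -0.1134] 0.021889733150601387 217 0.12623692946710202
0.12 [ 0.6667 -0.1857] 0.030733980238437653 585 0.12279996017457373
0.12 [0.6748 0.0143] 0.008137775585055351 315 0.1277598808948815
0.12 [ 0.6806 -0.0652] 0.007808090653270483 261 0.12771583505035544
0.09 [0.5594 0.0472] 0.023303773254156113 218 0.09806274303918594
0.09 [ 0.5724 -0.1163] 0.023305289447307587 206 0.0979502688136375
0.09 [ 0.6427 -0.0258] 0.053871072828769684 6776 0.09489302410563843
0.09 [ 0.6646 -0.1507] 0.02241554483771324 212 0.09663378917163995
0.052228478736724954 [ 0.6346 -0.0809  0.2331] [0.33 1.28 0.13]
scene
[0.4682 0.1413] 0.0496 1410 0.1555
[0.5552 0.0537] 0.0208 148 0.1516
[ 0.5686 -0.1252] 0.0253 296 0.1554
[0.6533 0.1528] 0.0252 532 0.1552
[ 0.6683 -0.1858] 0.0308 171 0.152
side
[0.4696 0.1385] 0.0487 1184 0.1571
[0.5557 0.0512] 0.0217 146 0.1532
[ 0.571  -0.1245] 0.0243 423 0.1571
[0.6547 0.1511] 0.0263 273 0.1573
[ 0.671 -0.189] 0.0314 206 0.1541
turn [-1.000e-03 -0.000e+00  1.207e+00] shift [-109.9   26.2   17.1] w 0.0522 t 15.35
```

View pics/w6.png

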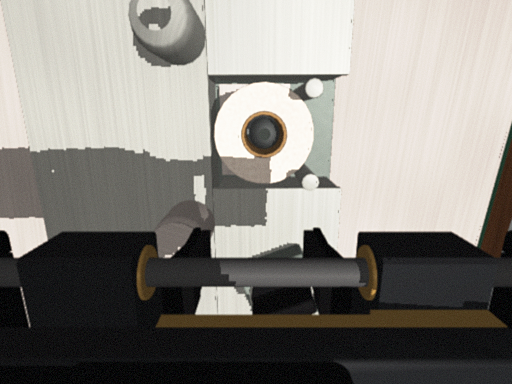

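The roll's top is at 0.095 m, 10 mm above the deck, so the carriage is fully home. The spindle shows centred in the core at (264,133). Now to the knob.

Call:
jog_arm:
  plan:
    - [0,0,0.12,-11,3,2,0.4]
    - [0,0,0.24,-22,5,4,0.6]
    - [0,0,0.36,-33,8,6,0.8]
    - [0,0,0.48,-44,10,8,0.8]
    - [0,0,0.6,-55,13,10,0.8]
    - [0,0,0.72,-66,15,12,0.8]
    - [0,0,0.84,-77,18,14,0.8]
    - [0,0,0.96,-88,20,15,0.8]
    - [0,0,1.08,-99,23,16,0.8]
    - [0,0,1.207,-109.5,25.5,17,0.8]
    - [0,0,1.207,-109.5,25.5,17,0.8]
    - [0,0,1.207,-109.5,25.5,17,0.8]

```text
time: 16.55
ee_pos: [0.6681, -0.1864, 0.215]
eef_rot: [0.975, 0.22, -0.0, -0.0]
ft_force: [0.1, -0.3, -0.0]
width: 0.0783
grip_force: 0.0
```

```bash
python3 go.py .6682 -.1866 .127 -64.8; python3 -c "
from h import *
print(status.read_state()['joint_positions'].round(2))"
```

```text
turn [-0.001  0.     0.004] shift [ 0.   0.3 88. ] w 0.0783 t 16.55
[ 0.44  0.51 -0.35  1.25  0.17  1.41 -1.02]
```

Call:
jog_arm:
  plan:
    - [0,0,0,0,0,25,0.8]
    - [0,0,0,0,0,50,0.8]
    - [0,0,0,0,0,65,0.8]
    - [0,0,0,0,0,75,0.8]
    - [0,0,0,0,0,82,0.8]
    - [0,0,0,0,0,87,0.8]
    - [0,0,0,0,0,87,-1]
    - [0,0,0,0,0,87,-1]
    - [0,0,0,0,0,87,-1]
    - [0,0,0,0,0,87,-1]
    - [0,0,0,0,0,87,-1]
    - [0,0,0,0,0,87,-1]
  squeeze: 15

```text
time: 17.75
ee_pos: [0.6682, -0.1879, 0.1287]
eef_rot: [0.976, 0.218, 0.0, 0.0]
ft_force: [0.2, -0.8, 0.7]
width: 0.0384
grip_force: 0.0
```

Call:
jog_arm:
  plan:
    - [0,0,0,0,0,0,-1]
    - [0,0,0,0,0,0,-1]
    - [0,0,0,0,0,0,-1]
    - [0,0,0,0,0,0,-1]
    - [0,0,0,0,0,0,-1]

```text
time: 18.25
ee_pos: [0.668, -0.1875, 0.1286]
eef_rot: [0.976, 0.218, -0.0, -0.0]
ft_force: [-2.2, 0.8, 0.7]
width: 0.0162
grip_force: 15.0
```

Gripped at 16.2 mm, the thickness of the bar. Now I turn it clockwise.

Call:
jog_arm:
  plan:
    - [0,0,0.13,0,0,0,-1]
    - [0,0,0.26,0,0,0,-1]
    - [0,0,0.39,0,0,0,-1]
    - [0,0,0.52,0,0,0,-1]
    - [0,0,0.65,0,0,0,-1]
    - [0,0,0.78,0,0,0,-1]
    - [0,0,0.91,0,0,0,-1]
    - [0,0,1.03,0,0,0,-1]
    - [0,0,1.12,0,0,0,-1]
    - [0,0,1.18,0,0,0,-1]
    - [0,0,1.21,0,0,0,-1]
    - [0,0,1.21,0,0,0,-1]

```text
time: 19.45
ee_pos: [0.6679, -0.1874, 0.1285]
eef_rot: [0.927, -0.376, -0.0, -0.0]
ft_force: [-3.8, 2.3, 2.8]
width: 0.0157
grip_force: 15.0
```

Run:
```python
from h import *
from m import comps
s=status.read_state();print(s["ee_pos"],s["torque"].round(2),s["ft_force"].round(1),s["width"],s["joint_positions"].round(2))
y=R.from_quat(s["eef_rot"]).as_matrix()[:,1];print(np.degrees(np.arctan2(y[1],y[0])))
```

```text
[ 0.66794636 -0.1874474   0.12854298] [0.66 0.84 0.18] [-3.8  2.3  2.8] 0.01571894967683297 [ 0.3   0.54 -0.13  1.36  0.07  1.24 -2.18]
-134.14585289750474
```

Call:
jog_arm:
  plan:
    - [0,0,0.05,0,0,0,-1]
    - [0,0,0.05,0,0,0,-1]
    - [0,0,0.05,0,0,0,-1]
    - [0,0,-0.12,0,0,0,-1]
    - [0,0,-0.26,0,0,0,-1]
    - [0,0,-0.4,0,0,0,-1]
    - [0,0,-0.54,0,0,0,-1]
    - [0,0,-0.68,0,0,0,-1]
    - [0,0,-0.82,0,0,0,-1]
    - [0,0,-0.96,0,0,0,-1]
    - [0,0,-1.09,0,0,0,-1]
    - [0,0,-1.18,0,0,0,-1]

```text
time: 20.65
ee_pos: [0.6682, -0.1874, 0.1286]
eef_rot: [0.978, 0.206, 0.0, -0.0]
ft_force: [-2.3, 3.6, 1.5]
width: 0.016
grip_force: 15.0
```

Call:
jog_arm:
  plan:
    - [0,0,0,0,0,0,0.6]
    - [0,0,0,0,0,0,0.6]
    - [0,0,0,0,0,0,0.6]
    - [0,0,0,0,0,0,0.6]
    - [0,0,0,0,0,0,0.6]
    - [0,0,0,0,0,-20,0.6]
    - [0,0,0,0,0,-50,0.6]
    - [0,0,0,0,0,-90,0.6]
    - [0,0,0,0,0,-130,0.6]
    - [0,0,0,-60,0,-130,0.6]
    - [0,0,0,-110,0,-130,0.6]
    - [0,0,0,-150,0,-130,0.6]

```text
time: 21.85
ee_pos: [0.529, -0.2481, 0.2586]
eef_rot: [0.979, 0.203, 0.0, 0.0]
ft_force: [0.5, -1.4, 1.1]
width: 0.0695
grip_force: 0.0
```

```bash
python3 look.py l9.png .148 .162
python3 - <<'E'
from h import *
from m import comps
for n in("scene","side"):
    c=camera(n);W=cloud(c,c["world_from_camera"]).reshape(-1,3);W=W[np.isfinite(W[:,2])&(abs(W[:,0]-.67)<.05)&(abs(W[:,1]+.187)<.06)]
    for Q in comps(W,.148,.158): print(cv2.minAreaRect(Q[:,:2].astype(np.float32)))
    W=cloud(c,c["world_from_camera"]).reshape(-1,3);W=W[np.isfinite(W[:,2])&(np.hypot(W[:,0]-.64,W[:,1]+.029)<.055)]
    for Q in comps(W,.0915,.105): print("roll",cv2.minEnclosingCircle(Q[:,:2].astype(np.float32)),len(Q),np.median(Q[:,2]))
E
```

```text
0.06947698146382875 [ 0.529  -0.2481  0.2586] [ 0.53 -1.37  1.07]
scene
[0.4682 0.1391] 0.0502 1407 0.1555
[0.5552 0.0541] 0.021 150 0.1517
[ 0.5689 -0.1242] 0.0248 307 0.1553
[0.6527 0.1518] 0.026 527 0.1553
[ 0.6673 -0.1822] 0.0308 174 0.1521
side
[0.4699 0.1395] 0.0492 1180 0.1571
[0.5556 0.0519] 0.0212 148 0.1526
[ 0.5716 -0.1247] 0.0242 418 0.157
[0.6555 0.1513] 0.0254 273 0.1574
[ 0.6504 -0.1973] 0.011 69 0.1538
[ 0.6848 -0.1815] 0.0135 70 0.1545
((0.6685829758644104, -0.1857033222913742), (0.05885498598217964, 0.018176311627030373), 25.96579933166504)
roll ((0.6419003009796143, -0.03158612549304962), 0.051993317902088165) 1094 0.09534467617625647
((0.6549691557884216, -0.19408972561359406), (0.028608733788132668, 0.015889333561062813), 24.862272262573242)
((0.6884135007858276, -0.1794707030057907), (0.016520120203495026, 0.017265282571315765), 45.718788146972656)
roll ((0.6397364735603333, -0.029759066179394722), 0.048251453787088394) 573 0.0973032478166338
```

View pics/l9.png

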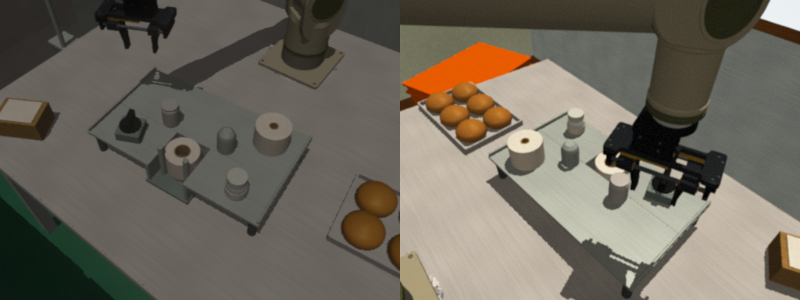

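The roll is seated low at about (183,155), level with the deck. The knob bar is back at 25–26°, the bystanders are in place, and the gripper is clear of everything.

```bash
python3 -c "
from bench import order
print(order.close_job())"
```

```text
the job is handed in; nothing more can be done
None
```

The job is handed in (no verdict was returned): the wide-core roll is on the spindle with the carriage fully home, the feed knob was turned to its stop and is back at rest (I eased it back in the grip before releasing), and the four bystanders measure where they started.

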